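# Hang the scanner holster on the book crate and holster the scanner

## Task

Get the book-sorting station ready: hang the empty scanner holster by its own hook over the rim of the wooden crate's wall that faces the robot, with the holster outside the crate, hanging upright, and let go of it. Then take the scanner from its desk dock and press its grip fully home into the holster's pocket, nose pointing away from the crate, and let go. Do not drop either of them, and leave the books, the bottle and the tape roll where they are.

Things in the scene. Friction and masses are not known exactly. Their poses are not given: they have to be found in the camera images.
- crate: Open plywood book crate, fixed (sizes here and below in mm): 220 (its x) x 280 (its y) x 125 high, walls 8 thick; two books lie flat in it, top 58 above the table, starting 70 or more behind the outer face of the robot-side wall. Origin: centre of the underside; z up; its -x side faces the robot (yaw up to 0.3 rad either way).
- crate_rim (a point): Point on the rim of the crate's robot-side wall: middle of its 280 length, middle of its 8 thickness, on its top, 125 above the table. Axes as the crate: +x into the crate, y along the rim, z up.
- holster_center (a point): Grey plastic scanner holster lined with black foam, loose, about 180 g, upright and empty on the table: box 74 long (x, -42 to +32 from this point) x 56 wide (y, flat sides to grip across) x 80 high, hook at the back. Point: on the pocket's axis, 40 above the underside. Axes: +x to the back (hook side), z up.
- holster_hook (a point): Middle of the underside of the hook's roof, 37.5 behind the pocket axis, 76 above the holster's underside; it comes to lie on the rim. Hook: 40 wide strip, roof 4 thick, flush with the holster's top; gap 11 from back face to a 4 thick lip that drops straight 16 below the roof, then flares back 10 over 14 more, ending 46 above the underside. Axes as the holster.
- holster_pocket (a point): Middle of the pocket's mouth, at the holster's top, 80 above its underside. The pocket is 68 deep: a funnel 10 deep, then a 58 deep foam-lined hole of 45 (x) x 33 (y) about this axis, with a key slot 15 wide (y) that reaches 10 farther on the -x side (front, away from the hook). Axes as the holster.
- scanner_head (a point): Black barcode scanner, loose, about 240 g, upright in the dock: vertical grip with a box-shaped head on top, 130 high. Head 80 long (x) x 42 wide (y, grip across) x 40 high; this point is its centre, 110 above the foot, 6 to the nose side of the grip's axis. The nose with its window points to -x; z up. Seated in dock or holster its axes match theirs.
- scanner_foot (a point): Centre of the underside of the scanner's grip. Grip 40 (x) x 28 (y) x 90 high, lowest 8 narrowed to 36 x 24; on its nose side (-x) a 10 wide rib stands out 10, from 8 to 80 above the foot, so it enters a pocket one way only (2.5 clear all round). Fully home, the foot is 68 below the holster's mouth, the head's underside 22 above it. Axes as the scanner.
- dock: White desk dock, fixed: block 94 (its x, -52 to +42) x 76 x 40 high with a keyed socket 30 deep (same shape and clearance as the holster's pocket) in which the scanner stands; lift it straight up. Origin: underside, on the socket's axis; z up; key slot to -x. The dock stands on the left or right of the crate, the holster on the other side.
- books: Two books in a stack, 160 x 220 x 52 high, loose, left of the crate. Origin: underside centre. To be left alone.
- bottle: White plastic bottle, 68 in diameter, 170 high, loose, right of the crate. Origin: underside centre. To be left alone.
- tape: Roll of clear book-covering tape, lying flat, 100 in diameter, 36 high, loose, between robot and crate. Origin: underside centre. To be left alone.
Mind the look-alikes: they are no part of the job. Leave any orange or red look-alike of the part that bears scanner_head alone.

How it is judged:
On the way, in this order (a step that is already met when the one before it is completed fails the run):
1. the holster hangs by its hook on the rim of the crate's robot-side wall, upright and let go of, and the scanner is not in it yet (x of holster_hook in the frame of crate_rim between -0.008 and 0.008 m and y of holster_hook in the frame of crate_rim between -0.125 and 0.125 m and z of holster_hook in the frame of crate_rim between -0.004 and 0.005 m and angle between holster_center's own z axis and vertical below 0.14 rad and contact force between holster and crate above 0.3 N and contact force between the fingers and holster below 0.05 N and linear speed of holster below 0.03 m/s and distance between scanner_foot and holster_pocket above 0.08 m), for 0.3 s.
2. the scanner is fully home in the hanging holster, nose away from the crate, and let go of (x of holster_hook in the frame of crate_rim between -0.008 and 0.008 m and y of holster_hook in the frame of crate_rim between -0.125 and 0.125 m and z of holster_hook in the frame of crate_rim between -0.004 and 0.005 m and angle between holster_center's own z axis and vertical below 0.14 rad and contact force between holster and crate above 0.3 N and contact force between the fingers and holster below 0.05 N and linear speed of each of holster, scanner below 0.03 m/s and z of scanner_foot in the frame of holster_pocket between -0.075 and -0.062 m and x of scanner_foot in the frame of holster_pocket between -0.007 and 0.007 m and y of scanner_foot in the frame of holster_pocket between -0.007 and 0.007 m and angle between the z axis of scanner_head and the z axis of holster_center, either way round below 0.12 rad and x of scanner_head in the frame of holster_pocket below 0.004 m and contact force between the fingers and scanner below 0.05 N), for 0.2 s.
At the end, for the whole second after the job is handed in: The holster hangs at rest by its hook on the robot-side rim (roof within 8 mm across the wall, 5 mm in height; tilt under 8 degrees), the scanner in its pocket, nose away from the crate, foot within 6 mm of the floor, 7 mm and 7 degrees of the axis; both let go of and at rest (all of step 2); the robot touches nothing.
It fails at once if the holster is dropped (falls freely by more than about 8 mm) (contact force between anything else and holster below 0.01 N and linear speed of holster above 0.4 m/s).
It fails at once if the scanner is dropped (falls freely by more than about 8 mm) (contact force between anything else and scanner below 0.01 N and linear speed of scanner above 0.4 m/s).
It fails at once if the books are moved by more than 30 mm or is tipped (distance of books from where it was at the start of the episode above 0.03 m or angle between books's own z axis and vertical above 0.5 rad).
It fails at once if the bottle is moved by more than 30 mm or is tipped (distance of bottle from where it was at the start of the episode above 0.03 m or angle between bottle's own z axis and vertical above 0.5 rad).
It fails at once if the tape roll is moved by more than 30 mm or is tipped (distance of tape from where it was at the start of the episode above 0.03 m or angle between tape's own z axis and vertical above 0.5 rad).
It also fails if it takes over 64 s, if anything falls off the work surface, if the arm or the gripper's body presses on something with over 40 N, if the wrist force passes 120 N, or if a joint passes its speed limit or range.

## Robot

A 7-joint arm with a two-finger parallel gripper is mounted at the origin on the work surface. World frame = base frame: x ahead of the robot, y to its left, z up, the work surface at z = 0. Lengths are in m, angles in rad, forces in N, time in s.
With the tool pointing down it reaches from about 0.35 to 0.9 m from the base axis. Payload 19.9 kg.
Tool frame: the origin (TCP) lies at the very end of the fingers, on their centre line; the grasp point (between the pads) lies 19 mm behind it (r.grip_point_offset is the distance from the TCP to the grasp point, in m); z points along the fingers, y is the line along which they close (so a half turn about z gives the same grasp; the last joint's range is limited). The gripper opens to 94 mm and grips with 3 to 60 N. Pads are 16 mm wide; open, the fingers measure 119 mm over their backs; the gripper's body (75 mm by 177 mm) begins 78 mm behind the grasp point.
Start: joints at [-1.304, 0.417, -0.01, 1.614, 0.005, 1.111, -0.053], TCP at [0.19, 0.595, 0.205] pointing down, gripper open.
Joint ranges: [-2.81, 2.81], [-0.39, 2.02], [-1.27, 1.25], [0.06, 2.57], [-1.19, 4.33], [0.19, 2], [-2.82, 2.82]. Speed limits (rad/s): [1.89, 1.89, 2.39, 2.39, 3.01, 3.01, 3.01].

## Interface

Orientations are given as a unit quaternion [w, x, y, z].
In Python, from bench import telemetry, read_camera, camera_info, order, r gives the robot as it stands. The module is installed in compiled form; this text tells all that it offers.
- The arm moves only by the tool send_rows, never from a script. Its argument "deltas" is text: rows parted by semicolons, each of 7 numbers parted by spaces: the shift along the tool's x, y, z in m, then the turn, a rotation vector about the tool's x, y, z in rad, then the gripper's target within -1 to 1 (fully open at 1, half-way at 0, shut at -1). A call has 1 to 10 rows; each row shifts and turns the commanded pose from where the row before left it, along the tool's axes as they then stand; what a row does not reach is not made up. A row lasts 1/10 s, in which the tool goes at most 50 mm and 8.59 degrees, less where a joint would pass 70% of its speed; a pose out of reach is approached as far as the arm can. A call is refused whole if a number of a shift passes 0.05 or a number of a turn 0.15, either way. A call with a gripper value outside its range is refused whole. The fingers move at their own pace and stop on an object; "squeeze" is the grip in N (left out, the last holds). Time passes only in rows, so rows that do not move let the fingers close. It gives the time, the measured TCP pose, the force, the opening and the grip force at its end, in the units of the state.
- telemetry.read_state(): the state, without advancing time (a new reading comes with each control period).
- read_camera(name): name is "scene" or "top" or "wrist"; returns (picture, depth): 400x640x3 uint8, red, green, blue; 400x640 float32, m along the optical axis (not along the pixel's ray), 0 where there is no reading.
- camera_info(name): a dict with "fx", "fy", "cx", "cy" (pixels), "eye" and "rotation" of the camera in the world. Camera axes: x right, y up, looking along -z (the intrinsics and any distortion apply to the point x, -y, -z); pixel columns grow to the right and rows downward; lengths in m; the calibration is good to about 2 mm. A picture is of the moment at which its call begins: read the wrist's pose just before it. camera_info takes no time and is no camera call; for the wrist camera it gives the pose at the moment of the call.
- order.close_job(): hands the job in; it is judged then, once.
The state is a dict: "t": time; "joints": joint angles; "joint_velocities": joint speeds; "tau": joint torques, N m; "tcp_pos": TCP position; "tcp_rot": TCP orientation; "ft_force": force on the tool from outside, world axes, zero at the start; "moment": the same for the moment, N m; "gripper_width": finger opening in m; "finger_force": force on a finger pad.
Only numpy, scipy, OpenCV 4.12 (cv2) and the standard library are available. Lean on these libraries where they do the work, as an engineer would, in place of code of your own. Each camera call takes 0.05 s, during which the arm holds its last target. There are 200 camera calls.

## Working session

There is one attempt and no reset: what is moved stays moved. The work goes in short steps, Python scripts to look and compute and a tool call to move; the robot and the scene stay as the last step left them, time stands still between calls to the robot, and variables do not carry over. Pictures are saved under pics/ and viewed, at most 10 in all, crops included, and the job is handed in when it is done.

Besides the shell and the picture viewer there is one more tool, called after ">>>" as name(argument=value, ...) on one line, values as JSON. send_rows: Moves the arm, as the interface text tells. Its arguments: {"type":"object","properties":{"deltas":{"type":"string"},"squeeze":{"type":"number"}},"required":["deltas"]}

```bash
mkdir -p pics; cat > h.py <<'E'
import numpy as np, cv2
from bench import telemetry, read_camera, camera_info, order, r
def cloud(name, save=None):
    ci=camera_info(name); p,d=read_camera(name)
    if save: cv2.imwrite('pics/'+save+'.png',p[:,:,::-1]); 
    v,u=np.mgrid[0:400,0:640]
    c=np.stack([(u-ci['cx'])/ci['fx']*d,-(v-ci['cy'])/ci['fy']*d,-d],-1)
    w=c@np.array(ci['rotation']).T+np.array(ci['eye'])
    w[d==0]=np.nan
    return p,d,w
E
python3 - <<'E'
from h import *
s=telemetry.read_state(); print(s)
for n in ['top','scene']:
    ci=camera_info(n); print({k:(np.round(v,4).tolist() if not isinstance(v,str) else v) for k,v in ci.items()})
    p,d,w=cloud(n,n); np.savez(n+'.npz',p=p,d=d,w=w); print((d>0).mean())
E
```

```text
{'t': 0.0, 'joints': array([-1.30346272,  0.41793645, -0.01031957,  1.61417645,  0.0046716 ,
        1.11073154, -0.05302729]), 'joint_velocities': array([-0.00073634,  0.00170067,  0.00018826, -0.00134458, -0.00043907,
       -0.00015075, -0.00092242]), 'tau': array([-7.86879154e-04, -8.51279426e+01,  6.38323724e-01, -4.25991082e+01,
       -4.89628874e-02,  1.87769788e-02,  9.45694501e-05]), 'tcp_pos': array([0.18984416, 0.59506067, 0.20484768]), 'tcp_rot': array([-6.46646353e-05,  1.53812001e-01,  9.88099940e-01, -6.10426707e-04]), 'ft_force': array([-0.65188911,  0.05223574,  0.02442587]), 'moment': array([ 0.07491351, -0.03878319,  0.01117517]), 'finger_force': 0.0, 'gripper_width': 0.09408354005148592}
{'fx': 503.4109, 'fy': 503.4109, 'cx': 319.7696, 'cy': 206.3025, 'eye': [0.3114, 0.022, 1.4315], 'rotation': [-0.7004, -0.0519, 0.0541, 0.7098]}Traceback (most recent call last):
  File "<stdin>", line 5, in <module>
  File "h.py", line 8, in cloud
    w=c@np.array(ci['rotation']).T+np.array(ci['eye'])
      ~^~~~~~~~~~~~~~~~~~~~~~~~~~~
ValueError: matmul: Input operand 1 has a mismatch in its core dimension 0, with gufunc signature (n?,k),(k,m?)->(n?,m?) (size 4 is different from 3)
```

View pics/top.png

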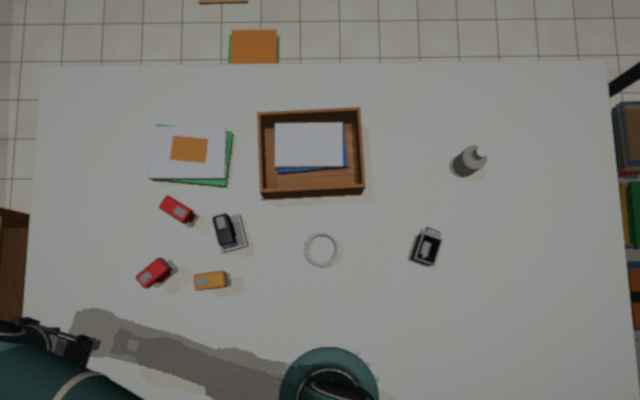

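The top view shows the black scanner in its dock at (224,230) and red/orange look-alikes at (177,208), (154,272) and (211,280). The holster is at (427,246) with its hook towards the top, the crate's robot-side wall is near row 190, the tape at (320,250) and the bottle at (470,160).

```bash
cat > h.py <<'E'
import numpy as np, cv2
from scipy.spatial.transform import Rotation as R
from bench import telemetry, read_camera, camera_info, order, r
def q2R(q): return R.from_quat([q[1],q[2],q[3],q[0]])
def cloud(name, save=None):
    ci=camera_info(name); p,d=read_camera(name)
    if save: cv2.imwrite('pics/'+save+'.png',p[:,:,::-1])
    v,u=np.mgrid[0:400,0:640]
    c=np.stack([(u-ci['cx'])/ci['fx']*d,-(v-ci['cy'])/ci['fy']*d,-d],-1)
    w=c@q2R(ci['rotation']).as_matrix().T+np.array(ci['eye'])
    w[d==0]=np.nan
    return p,d,w
def rect(w,m):
    q=w[m][:,:2].astype(np.float32); c,s,a=cv2.minAreaRect(q*1000)
    return np.round(c,1),np.round(s,1),round(a,2),len(q),np.round(np.nanmedian(w[m][:,2]),4)
E
python3 - <<'E'
from h import *
for n in ['top','scene']:
    ci=camera_info(n); print(ci.keys(), ci['eye'])
    p,d,w=cloud(n,n+'1'); np.savez(n+'.npz',p=p,d=d,w=w); print((d>0).mean())
    if n=='top':
        W=w
        z=w[...,2]
        print('table z',np.nanmedian(z[300:360,450:560]))
        U,V=np.meshgrid(range(640),range(400))
        box=lambda a,b,c,e:(U>=a)&(U<=b)&(V>=c)&(V<=e)
        print('crate rim',rect(w,box(245,380,95,210)&(z>.115)&(z<.135)))
        print('holster',rect(w,box(400,455,215,275)&(z>.068)&(z<.09)))
        print('holster all',rect(w,box(400,455,215,275)&(z>.02)&(z<.09)))
        print('dock',rect(w,box(205,255,205,260)&(z>.033)&(z<.046)))
        print('head',rect(w,box(205,255,205,260)&(z>.125)))
        print('tape',rect(w,box(295,345,225,275)&(z>.02)))
        print('red1',rect(w,box(150,200,185,230)&(z>.02)))
        print('org',rect(w,box(185,235,265,300)&(z>.02)))
        cs=[cv2.resize(p[a:a+70,b:b+70],(400,400),interpolation=cv2.INTER_CUBIC) for a,b in ((210,395),(195,195))]
        cv2.imwrite('pics/crops.png',np.hstack(cs)[:,:,::-1])
E
```

```text
dict_keys(['fx', 'fy', 'cx', 'cy', 'eye', 'rotation']) [0.31143435 0.02203449 1.43149914]
0.99616015625
table z -0.00016041931313948155
crate rim (array([664.8,  40.7]), array([222.6, 280.4]), 2.2, 1324, np.float64(0.125))
holster (array([ 404.1, -274.8]), array([57.1, 89.3]), 69.9, 465, np.float64(0.078))
holster all (array([ 408.3, -276.2]), array([57.1, 98.3]), 69.22, 688, np.float64(0.0738))
dock (array([451.8, 269.4]), array([94.8, 76.5]), 14.43, 405, np.float64(0.0405))
head (array([450. , 268.5]), array([81.7, 42.7]), 14.38, 521, np.float64(0.14))
tape (array([404.9,  13.1]), array([97.4, 97.7]), 89.35, 453, np.float64(0.0362))
red1 (array([508.6, 398.7]), array([84.1, 41.8]), 57.72, 558, np.float64(0.1298))
org (array([320.7, 303.9]), array([42.1, 83.9]), 7.43, 552, np.float64(0.1298))
dict_keys(['fx', 'fy', 'cx', 'cy', 'eye', 'rotation']) [ 1.42536126 -0.32062406  1.36282922]
0.9959609375
```

View pics/crops.png

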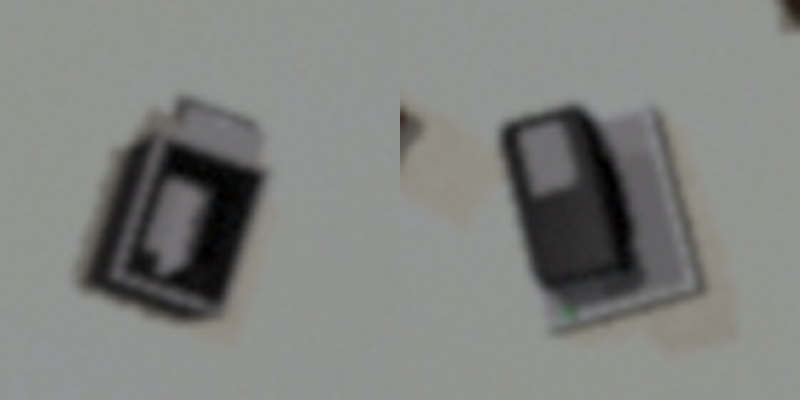

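View pics/scene1.png

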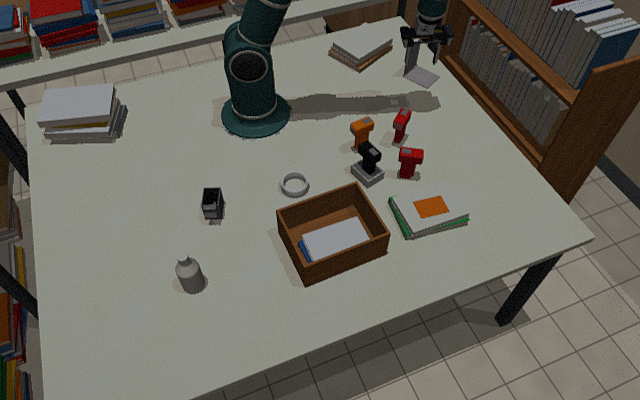

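The crops show the holster with its hook up-right, so its +x yaw is about -20°. The black scanner's dock yaw is about 14°. The scene view agrees with this layout. Next I compute the transit and check the nose direction.

```bash
cat >> h.py <<'E'
def go(tgt, az=None, s=None):
    """delta in current tool axes, then turn (rotvec, tool axes) to pointing down with tool y at azimuth az deg"""
    s=s or telemetry.read_state(); T=q2R(s['tcp_rot']); p=np.array(s['tcp_pos'])
    y=T.as_matrix()[:,1]; print('pos',p.round(4),'yaz',np.degrees(np.arctan2(y[1],y[0])).round(2),'t',round(s['t'],2))
    print('shift',T.inv().apply(np.array(tgt)-p).round(4))
    if az is not None:
        a=np.radians(az); yy=np.array([np.cos(a),np.sin(a),0]); zz=np.array([0,0,-1.]); 
        G=R.from_matrix(np.stack([np.cross(yy,zz),yy,zz],1))
        print('turn',(T.inv()*G).as_rotvec().round(4),'shift if turned first',G.inv().apply(np.array(tgt)-p).round(4))
E
python3 - <<'E'
from h import *
z=np.load('scene.npz'); w=z['w'];p=z['p']
ax=np.array([np.cos(np.radians(14.4)),np.sin(np.radians(14.4))])
c=np.array([.450,.2685]); q=(w[...,:2]-c); a=q@ax; b=q@np.array([-ax[1],ax[0]])
n=(abs(a)<.06)&(abs(b)<.04)
for lo,hi in ((.045,.06),(.06,.075),(.075,.09),(.105,.135)):
    m=n&(w[...,2]>lo)&(w[...,2]<hi); print(lo,m.sum(),'a pct',np.percentile(a[m],[5,25,50,75,95]).round(4),'b',np.percentile(b[m],[5,50,95]).round(4))
go([.42,.1,.3]); go([.4,-.275,.3],69.9)
E
```

```text
0.045 45 a pct [-0.0039  0.0088  0.0229  0.0286  0.0308] b [-0.0162 -0.011   0.0123]
0.06 35 a pct [-0.0014  0.0073  0.0236  0.0286  0.0312] b [-0.0137 -0.0105  0.0093]
0.075 28 a pct [-0.0069  0.0014  0.014   0.0266  0.0317] b [-0.0147 -0.0116 -0.0036]
0.105 183 a pct [-0.0278 -0.0078  0.0152  0.0411  0.0449] b [-0.0212 -0.0163  0.0171]
pos [0.1899 0.5952 0.205 ] yaz 72.31 t 0.15
shift [-0.3697 -0.4019 -0.0946]
pos [0.1899 0.5952 0.205 ] yaz 72.31 t 0.15
shift [-0.4646 -0.7653 -0.0943]
turn [-0.0009  0.0001  0.0421] shift if turned first [-0.4964 -0.745  -0.095 ]
```

>>> send_rows(deltas="-0.03 -0.032 -0.015 0 0 0 1;-0.03 -0.032 -0.015 0 0 0 1;-0.03 -0.032 -0.015 0 0 0 1;-0.03 -0.032 -0.015 0 0 0 1;-0.03 -0.032 -0.015 0 0 0 1;-0.03 -0.032 -0.01 0 0 0 1;-0.03 -0.032 -0.01 0 0 0 1;-0.03 -0.032 0 0 0 0 1;-0.03 -0.032 0 0 0 0 1;-0.03 -0.032 0 0 0 0 1")

```text
t: 1.15
tcp_pos: [0.3788, 0.1976, 0.3006]
tcp_rot: [0.0, 0.154, 0.988, 0.0]
ft_force: [1.9, 1.2, -0.5]
gripper_width: 0.0939
finger_force: 0.0
```

>>> send_rows(deltas="-0.035 -0.022 0 0 0 0.021 1;-0.028 -0.038 0 0 0 0.021 1;-0.018 -0.04 0 0 0 0 1;-0.018 -0.04 0 0 0 0 1;-0.01 -0.043 0 0 0 0 1;-0.01 -0.043 0 0 0 0 1;-0.01 -0.043 0 0 0 0 1;-0.01 -0.043 0 0 0 0 1;-0.01 -0.043 0 0 0 0 1;0 0 0 0 0 0 1")

```text
t: 2.15
tcp_pos: [0.3973, -0.1885, 0.3008]
tcp_rot: [0.0, 0.178, 0.984, -0.0]
ft_force: [0.9, 0.5, 0.4]
gripper_width: 0.0939
finger_force: 0.0
```

```bash
python3 - <<'E'
from h import *
go([.4,-.275,.3],69.9)
p,d,w=cloud('wrist','wr1'); np.savez('wr1.npz',p=p,d=d,w=w)
print(camera_info('wrist'))
q=w[...,:2]-np.array([.4017,-.2739]); z=w[...,2]
n=(np.hypot(q[...,0],q[...,1])<.09)
for lo,hi in ((.07,.09),(.01,.09)):
    m=n&(z>lo)&(z<hi)
    if m.sum()>9: print(rect(w,m))
E
```

```text
pos [ 0.3973 -0.1885  0.3008] yaz 69.52 t 2.15
shift [-0.0327 -0.0801  0.0008]
turn [-0.0004  0.0008 -0.0066] shift if turned first [-0.0322 -0.0803  0.0008]
{'fx': 297.11453619566083, 'fy': 297.11453619566083, 'cx': 316.51778280544227, 'cy': 196.03703096018899, 'eye': array([ 0.33506943, -0.16103124,  0.4800491 ]), 'rotation': array([ 0.81457191, -0.09851753, -0.06913221,  0.56743955])}
(array([ 406.1, -274.5]), array([56.5, 89.1]), 69.6, 1662, np.float64(0.0789))
(array([ 409.9, -275.9]), array([56.7, 97.1]), 69.53, 2937, np.float64(0.0721))
```

```bash
python3 - <<'E'
from h import *
go([.4008,-.273,.12],69.7)
E
```

```text
pos [ 0.398  -0.1858  0.3005] yaz 69.65 t 2.2
shift [-0.0329 -0.0807  0.1805]
turn [-0.0002 -0.     -0.0008] shift if turned first [-0.0329 -0.0808  0.1805]
```

>>> send_rows(deltas="-0.007 -0.016 0 0 0 0 1;-0.007 -0.016 0 0 0 0 1;-0.007 -0.016 0 0 0 0 1;-0.006 -0.016 0.02 0 0 0 1;-0.006 -0.0167 0.04 0 0 0 1;0 0 0.04 0 0 0 1;0 0 0.04 0 0 0 1;0 0 0.04 0 0 0 1;0 0 0 0 0 0 1;0 0 0 0 0 0 1")

```text
t: 3.2
tcp_pos: [0.4021, -0.2707, 0.1212]
tcp_rot: [-0.001, 0.174, 0.985, -0.0]
ft_force: [-0.3, -0.3, 0.1]
gripper_width: 0.0936
finger_force: 0.0
```

```bash
python3 - <<'E'
from h import *
go([.4008,-.273,.031],69.7)
E
```

```text
pos [ 0.4021 -0.2707  0.1212] yaz 69.91 t 3.2
shift [ 0.0003 -0.0026  0.0902]
turn [-0.0003 -0.001   0.0037] shift if turned first [ 0.0004 -0.0026  0.0902]
```

>>> send_rows(deltas="0 -0.0015 0.02 0 0 0.004 1;0 -0.001 0.02 0 0 0 1;0 0 0.02 0 0 0 1;0 0 0.02 0 0 0 1;0 0 0.01 0 0 0 1;0 0 0 0 0 0 1;0 0 0 0 0 0 1")

```text
t: 3.9
tcp_pos: [0.402, -0.2736, 0.0319]
tcp_rot: [0.001, 0.176, 0.984, -0.0]
ft_force: [0.0, 0.7, 0.9]
gripper_width: 0.094
finger_force: 0.0
```

>>> send_rows(deltas="0 0 0 0 0 0 0.1;0 0 0 0 0 0 -0.5;0 0 0 0 0 0 -1;0 0 0 0 0 0 -1;0 0 0 0 0 0 -1;0 0 0 0 0 0 -1;0 0 0 0 0 0 -1;0 0 0 0 0 0 -1", squeeze=25)

```text
t: 4.7
tcp_pos: [0.4012, -0.2734, 0.0306]
tcp_rot: [0.0, 0.177, 0.984, -0.0]
ft_force: [-1.1, 0.5, 4.1]
gripper_width: 0.0557
finger_force: 25.0
```

>>> send_rows(deltas="0 0 -0.005 0 0 0 -1;0 0 -0.01 0 0 0 -1;0 0 -0.02 0 0 0 -1;0 0 -0.03 0 0 0 -1;0 0 -0.03 0 0 0 -1;0 0 -0.025 0 0 0 -1;0 0 0 0 0 -0.08 -1;0 0 0 0 0 -0.11 -1;0 0 0 0 0 -0.11 -1;0 0 0 0 0 -0.09 -1")

```text
t: 5.7
tcp_pos: [0.4009, -0.2733, 0.1512]
tcp_rot: [0.0, -0.02, 1.0, -0.0]
ft_force: [-0.8, -0.1, -1.9]
gripper_width: 0.0559
finger_force: 25.0
```

```bash
python3 - <<'E'
from h import *
go([.48,.02,.15],92.2)
E
```

```text
pos [ 0.4009 -0.2733  0.1512] yaz 92.27 t 5.7
shift [-0.0906  0.2899  0.0011]
turn [-0.0001  0.0003  0.0011] shift if turned first [-0.0903  0.29    0.0012]
```

>>> send_rows(deltas="-0.004 0.015 0 0 0 0 -1;-0.01 0.03 0 0 0 0 -1;-0.012 0.036 0 0 0 0 -1;-0.012 0.04 0 0 0 0 -1;-0.012 0.04 0 0 0 0 -1;-0.012 0.04 0 0 0 0 -1;-0.012 0.036 0 0 0 0 -1;-0.008 0.03 0 0 0 0 -1;-0.008 0.023 0 0 0 0 -1;0 0 0 0 0 0 -1")

```text
t: 6.7
tcp_pos: [0.4814, 0.0226, 0.1509]
tcp_rot: [0.0, -0.02, 1.0, 0.0]
ft_force: [-1.1, -0.8, -1.7]
gripper_width: 0.056
finger_force: 25.0
```

>>> send_rows(deltas="0 0 0 0 0 0 -1;0 0 0 0 0 0 -1")

```text
t: 6.9
tcp_pos: [0.4806, 0.0187, 0.1508]
tcp_rot: [0.0, -0.017, 1.0, -0.0]
ft_force: [0.1, 0.2, -1.3]
gripper_width: 0.056
finger_force: 25.0
```

```bash
python3 - <<'E'
from h import *
go([.48,.02,.15],92.2)
for n in ('wrist','top','scene'):
    p,d,w=cloud(n,'h_'+n); np.savez('h_'+n+'.npz',p=p,d=d,w=w); z=w[...,2]
    # holster-frame around expected: hook end
    a=np.radians(2.2); u=np.array([np.cos(a),np.sin(a)]); v=np.array([-u[1],u[0]])
    q=w[...,:2]-np.array([.4815,.02]); A=q@u; B=q@v
    m=(abs(A)<.075)&(abs(B)<.035)&(z>.185)&(z<.21)
    print(n,'top z',np.nanmedian(z[m]),m.sum())
    if m.sum()>9: print('  holster',rect(w,m))
    f=w-np.array([.5589,.0366,0]); A=f[...,:2]@u; B=f[...,:2]@v
    m=(abs(A)<.012)&(abs(B)<.13)&(z>.118)&(z<.132)
    if m.sum()>9: print('  rim',rect(w,m))
E
```

```text
pos [0.4806 0.0187 0.1508] yaz 91.95 t 6.9
shift [0.0006 0.0013 0.0008]
turn [-0.0003  0.0001 -0.0044] shift if turned first [0.0006 0.0013 0.0008]
wrist top z 0.19936408597778693 12122
  holster (array([485.6,  20.2]), array([89.9, 70. ]), 2.25, 12122, np.float64(0.1994))
  rim (array([563.9,  22.4]), array([  3.8, 112.3]), 1.99, 75, np.float64(0.1256))
top top z nan 0
  rim (array([558.4,  36.3]), array([  9.6, 259.4]), 2.23, 106, np.float64(0.1253))
scene top z 0.19595926430240995 251
  holster (array([487.4,  19.9]), array([92.8, 68. ]), 10.53, 251, np.float64(0.196))
  rim (array([561.7,  36.9]), array([ 15.3, 258.9]), 1.91, 228, np.float64(0.1223))
  return np.nanmean(a, axis, out=out, keepdims=keepdims)
```

View pics/h_wrist.png

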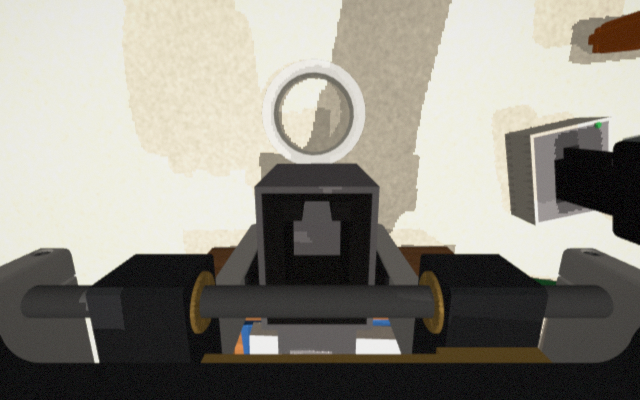

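The wrist view shows the holster held straight, its key slot facing the robot, with the tape at (315,110) and the dock at (570,165). Next I approach 4 mm short and lower the flare over the rim.

>>> send_rows(deltas="-0.01 0 0 0 0 -0.004 -1;-0.015 0 0 0 0 0 -1;-0.01 0 0 0 0 0 -1;0 0 0 0 0 0 -1;0 0 0.01 0 0 0 -1;0 0 0.015 0 0 0 -1;0 0 0.01 0 0 0 -1;0 0 0.008 0 0 0 -1;0 0 0.005 0 0 0 -1;0 0 0 0 0 0 -1")

```text
t: 8.05
tcp_pos: [0.5155, 0.0209, 0.102]
tcp_rot: [-0.0, -0.02, 1.0, -0.0]
ft_force: [0.7, 0.2, -1.7]
gripper_width: 0.0558
finger_force: 25.0
```

>>> send_rows(deltas="0 0 0 0 0 0 -1;0 0 0 0 0 0 -1")

```text
t: 8.25
tcp_pos: [0.5161, 0.0211, 0.1029]
tcp_rot: [0.0, -0.02, 1.0, 0.0]
ft_force: [0.1, -0.3, -1.8]
gripper_width: 0.0559
finger_force: 25.0
```

```bash
python3 - <<'E'
from h import *
go([.5175,.02,.0796],92.2); print(telemetry.read_state()['ft_force'],telemetry.read_state()['moment'])
for n in ('wrist','top'):
    p,d,w=cloud(n,'i_'+n); np.savez('i_'+n+'.npz',p=p,d=d,w=w); z=w[...,2]
    a=np.radians(2.2); u=np.array([np.cos(a),np.sin(a)]); v=np.array([-u[1],u[0]])
    q=w[...,:2]-np.array([.5175,.02]); A=q@u; B=q@v
    m=(abs(A)<.08)&(abs(B)<.029)&(z>.145)&(z<.157)
    print(n,m.sum())
    if m.sum()>9: print('  holster',rect(w,m),np.percentile(A[m],[.5,99.5]),np.percentile(B[m],[.5,99.5]))
E
```

```text
pos [0.5161 0.0211 0.1029] yaz 92.25 t 8.25
shift [-0.0014 -0.0011  0.0233]
turn [0.0001 0.0006 0.0008] shift if turned first [-0.0014 -0.0011  0.0233]
[ 0.06966888 -0.25123361 -1.75157007] [ 0.04579952 -0.01782211  0.0213315 ]
wrist 9069
  holster (array([521.1,  20.2]), array([89.7, 57.9]), 2.22, 9069, np.float64(0.152)) [-0.04111827  0.04758418] [-0.02735439  0.02882172]
top 0
```

>>> send_rows(deltas="-0.001 0 0 0 0 0 -1;-0.001 0 0 0 0 0 -1;-0.001 0 0 0 0 0 -1;0 0 0 0 0 0 -1")

```text
t: 8.75
tcp_pos: [0.519, 0.0211, 0.1025]
tcp_rot: [0.0, -0.02, 1.0, -0.0]
ft_force: [-0.3, -0.3, -1.5]
gripper_width: 0.0559
finger_force: 25.0
```

>>> send_rows(deltas="-0.001 0 0 0 0 0 -1;0 0 0 0 0 0 -1")

```text
t: 8.95
tcp_pos: [0.52, 0.0212, 0.1025]
tcp_rot: [0.0, -0.02, 1.0, -0.0]
ft_force: [0.4, 0.8, -2.1]
gripper_width: 0.0558
finger_force: 25.0
```

>>> send_rows(deltas="-0.001 0 0 0 0 0 -1;0 0 0 0 0 0 -1")

```text
t: 9.15
tcp_pos: [0.5209, 0.0212, 0.1025]
tcp_rot: [0.0, -0.02, 1.0, -0.0]
ft_force: [0.3, 0.4, -1.9]
gripper_width: 0.0559
finger_force: 25.0
```

>>> send_rows(deltas="-0.001 0 0 0 0 0 -1;0 0 0 0 0 0 -1")

```text
t: 9.35
tcp_pos: [0.5219, 0.0213, 0.1025]
tcp_rot: [0.0, -0.02, 1.0, -0.0]
ft_force: [0.9, 0.1, -1.9]
gripper_width: 0.0555
finger_force: 25.0
```

>>> send_rows(deltas="-0.001 0 0 0 0 0 -1;0 0 0 0 0 0 -1")

```text
t: 9.55
tcp_pos: [0.5221, 0.0213, 0.1023]
tcp_rot: [-0.001, -0.02, 1.0, 0.0]
ft_force: [-4.4, -0.4, 1.3]
gripper_width: 0.0559
finger_force: 25.0
```

>>> send_rows(deltas="-0.001 0 0 0 0 0 -1;0 0 0 0 0 0 -1")

```text
t: 9.75
tcp_pos: [0.5221, 0.0213, 0.102]
tcp_rot: [-0.002, -0.02, 1.0, 0.0]
ft_force: [-11.6, -0.3, 4.6]
gripper_width: 0.0558
finger_force: 25.0
```

>>> send_rows(deltas="0.0015 0 0 0 0 0 -1;0.0018 0 0 0 0 0 -1;0 0 0 0 0 0 -1;0 0 0 0 0 0 -1;0 0 0.004 0 0 0 -1;0 0 0.004 0 0 0 -1;0 0 0.004 0 0 0 -1;0 0 0.003 0 0 0 -1;0 0 0 0 0 0 -1;0 0 0 0 0 0 -1")

```text
t: 10.75
tcp_pos: [0.5205, 0.0211, 0.0874]
tcp_rot: [-0.0, -0.02, 1.0, -0.0]
ft_force: [0.2, 0.4, -2.0]
gripper_width: 0.0563
finger_force: 25.0
```

>>> send_rows(deltas="0 0 0.002 0 0 0 -1;0 0 0.002 0 0 0 -1;0 0 0.001 0 0 0 -1;0 0 0 0 0 0 -1")

```text
t: 11.15
tcp_pos: [0.5204, 0.0212, 0.0823]
tcp_rot: [-0.0, -0.02, 1.0, -0.0]
ft_force: [-0.0, 0.1, -1.5]
gripper_width: 0.0558
finger_force: 25.0
```

>>> send_rows(deltas="0 0 0.001 0 0 0 -1;0 0 0 0 0 0 -1")

```text
t: 11.35
tcp_pos: [0.5205, 0.0212, 0.0814]
tcp_rot: [-0.0, -0.02, 1.0, -0.0]
ft_force: [-0.2, 0.3, -1.3]
gripper_width: 0.056
finger_force: 25.0
```

>>> send_rows(deltas="0 0 0.001 0 0 0 -1;0 0 0 0 0 0 -1")

```text
t: 11.55
tcp_pos: [0.5205, 0.0212, 0.0804]
tcp_rot: [-0.0, -0.02, 1.0, -0.0]
ft_force: [-1.5, 0.3, -1.3]
gripper_width: 0.0555
finger_force: 25.0
```

>>> send_rows(deltas="0 0 0.001 0 0 0 -1;0 0 0 0 0 0 -1")

```text
t: 11.75
tcp_pos: [0.5206, 0.0212, 0.0795]
tcp_rot: [0.0, -0.02, 1.0, 0.0]
ft_force: [0.3, 0.5, -0.6]
gripper_width: 0.0557
finger_force: 25.0
```

>>> send_rows(deltas="0 0 0.0007 0 0 0 -1;0 0 0 0 0 0 -1")

```text
t: 11.95
tcp_pos: [0.5208, 0.0212, 0.0791]
tcp_rot: [0.0, -0.02, 1.0, 0.0]
ft_force: [-2.2, 1.3, 5.4]
gripper_width: 0.0559
finger_force: 25.0
```

>>> send_rows(deltas="0 0 0 0 0 0 -0.1;0 0 0 0 0 0 0.25;0 0 0 0 0 0 0.3;0 0 0 0 0 0 0.4;0 0 0 0 0 0 0.6;0 0 0 0 0 0 0.8;0 0 0 0 0 0 1;0 0 0 0 0 0 1;0 0 0 0 0 0 1;0 0 0 0 0 0 1", squeeze=3)

```text
t: 12.95
tcp_pos: [0.5205, 0.0212, 0.0788]
tcp_rot: [-0.0, -0.02, 1.0, -0.0]
ft_force: [-0.1, -0.0, 0.0]
gripper_width: 0.0943
finger_force: 0.0
```

>>> send_rows(deltas="0 0 -0.01 0 0 0 1;0 0 -0.03 0 0 0 1;0 0 -0.04 0 0 0 1;0 0 -0.04 0 0 0 1;0.01 0 -0.04 0 0 0 1;0.02 0 -0.04 0 0 0 1;0.02 0 -0.02 0 0 0 1;0.02 0 0 0 0 0 1;0 0 0 0 0 0 1;0 0 0 0 0 0 1")

```text
t: 13.95
tcp_pos: [0.4507, 0.0185, 0.2994]
tcp_rot: [0.0, -0.02, 1.0, 0.0]
ft_force: [0.1, 0.4, 0.6]
gripper_width: 0.0939
finger_force: 0.0
```

```bash
python3 - <<'E'
from h import *
go([.4558,.27,.3],104.4)
for n in ('wrist','top'):
    p,d,w=cloud(n,'j_'+n); np.savez('j_'+n+'.npz',p=p,d=d,w=w); z=w[...,2]
    a=np.radians(2.2); u=np.array([np.cos(a),np.sin(a)]); v=np.array([-u[1],u[0]])
    q=w[...,:2]-np.array([.523,.02]); A=q@u; B=q@v
    m=(abs(A)<.1)&(abs(B)<.045)&(z>.128)&(z<.14)&(A<.0485)
    print(n,m.sum())
    if m.sum()>9: print('  holster',rect(w,m),np.percentile(A[m],[.5,99.5]),np.percentile(B[m],[.5,99.5]))
    # slope of top along A
        
    if m.sum()>9: print('  slope',np.polyfit(A[m],z[m],1))
E
```

```text
pos [0.4507 0.0185 0.2994] yaz 92.26 t 13.95
shift [-0.0151  0.2511 -0.0003]
turn [ 0.0009  0.0011 -0.2119] shift if turned first [-0.0675  0.2423 -0.0006]
wrist 594
  holster (array([524.4,  22.3]), array([88.5, 55. ]), 3.22, 594, np.float64(0.1295)) [-0.03293618  0.04508389] [-0.0247502   0.03012724]
  slope [0.02720357 0.1286751 ]
top 0
```

View pics/j_wrist.png

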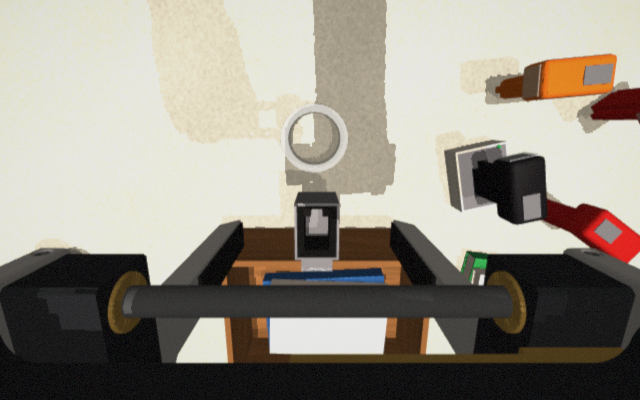

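The wrist view shows the holster hanging on the near rim at (318,230), with the hook over the wall and the black scanner in its dock at (500,185). Next I move over the scanner.

>>> send_rows(deltas="0 0.02 0 0 0 -0.06 1;-0.002 0.03 0 0 0 -0.08 1;-0.004 0.036 0 0 0 -0.07 1;-0.01 0.036 0 0 0 0 1;-0.01 0.036 0 0 0 0 1;-0.01 0.03 0 0 0 0 1;-0.01 0.03 0 0 0 0 1;-0.008 0.02 0 0 0 0 1;0 0 0 0 0 0 1;0 0 0 0 0 0 1")

```text
t: 15.05
tcp_pos: [0.4555, 0.2635, 0.2983]
tcp_rot: [-0.0, -0.124, 0.992, -0.001]
ft_force: [1.0, -0.3, 0.2]
gripper_width: 0.0941
finger_force: 0.0
```

```bash
python3 - <<'E'
from h import *
p,d,w=cloud('wrist','k_wrist'); z=w[...,2]
q=np.hypot(w[...,0]-.450,w[...,1]-.2685)
for lo,hi in ((.132,.15),(.033,.046)):
    m=(q<.07)&(z>lo)&(z<hi)&(p.max(-1)-p.min(-1)<60); print(rect(w,m))
go([.45,.269,.101],104.4)
E
```

```text
(array([451.5, 270.1]), array([80.7, 42. ]), 15.16, 2426, np.float64(0.1403))
(array([453.9, 270.8]), array([94.1, 76.2]), 15.04, 1203, np.float64(0.0404))
pos [0.4556 0.263  0.2985] yaz 104.24 t 15.1
shift [0.0039 0.0074 0.1975]
turn [-0.0007 -0.0005 -0.0028] shift if turned first [0.0039 0.0073 0.1975]
```

>>> send_rows(deltas="0.0005 0.003 0 0 0 -0.01 1;0.0005 0.004 0.02 0 0 0 1;0 0 0.04 0 0 0 1;0 0 0.04 0 0 0 1;0 0 0.03 0 0 0 1;0 0 0 0 0 0 1;0 0 0 0 0 0 1")

```text
t: 15.8
tcp_pos: [0.453, 0.27, 0.1698]
tcp_rot: [0.0, -0.129, 0.992, -0.0]
ft_force: [0.1, -0.2, 1.2]
gripper_width: 0.0939
finger_force: 0.0
```

```bash
python3 - <<'E'
from h import *
go([.4549,.2703,.103],104.8)
E
```

```text
pos [0.453  0.27   0.1698] yaz 104.83 t 15.8
shift [-0.0018 -0.0002  0.0668]
turn [-0.0001  0.0003  0.0005] shift if turned first [-0.0019 -0.0002  0.0668]
```

>>> send_rows(deltas="-0.0018 0 0.015 0 0 0 1;0 0 0.02 0 0 0 1;0 0 0.02 0 0 0 1;0 0 0.012 0 0 0 1;0 0 0 0 0 0 1;0 0 0 0 0 0 0.1;0 0 0 0 0 0 -0.5;0 0 0 0 0 0 -1;0 0 0 0 0 0 -1;0 0 0 0 0 0 -1", squeeze=40)

```text
t: 16.8
tcp_pos: [0.4545, 0.2709, 0.102]
tcp_rot: [0.0, -0.129, 0.992, 0.0]
ft_force: [-0.8, -0.9, -0.0]
gripper_width: 0.0575
finger_force: 0.0
```

>>> send_rows(deltas="0 0 0 0 0 0 -1;0 0 0 0 0 0 -1;0 0 0 0 0 0 -1")

```text
t: 17.1
tcp_pos: [0.4544, 0.2708, 0.1018]
tcp_rot: [0.0, -0.129, 0.992, -0.0]
ft_force: [-0.0, -0.5, 1.4]
gripper_width: 0.0421
finger_force: 40.0
```

>>> send_rows(deltas="0 0 -0.005 0 0 0 -1;0 0 -0.01 0 0 0 -1;0 0 -0.015 0 0 0 -1;0 0 -0.03 0 0 0 -1;0 0 -0.04 0 0 0 -1;0 0 -0.04 0 0 0 -1;0 0 -0.03 0 0 0 -1;0 0 0 0 0 0.07 -1;0 0 0 0 0 0.09 -1;0 0 0 0 0 0.06 -1")

```text
t: 18.1
tcp_pos: [0.4543, 0.2706, 0.2727]
tcp_rot: [0.0, -0.018, 1.0, 0.0]
ft_force: [0.3, 0.2, -2.9]
gripper_width: 0.0418
finger_force: 40.0
```

```bash
python3 - <<'E'
from h import *
s=telemetry.read_state(); print(s['gripper_width'],s['finger_force'])
w=np.load('j_wrist.npz')['w']; z=w[...,2]
a=np.radians(2.2); u=np.array([np.cos(a),np.sin(a)]); v=np.array([-u[1],u[0]])
q=w[...,:2]-np.array([.5228,.0206]); A=q@u; B=q@v
m=(abs(A)<.05)&(abs(B)<.034)&(z>.122)&(z<.135); m2=m&(A<.031)
print(rect(w,m2),np.percentile(A[m2],[.5,99.5]),np.percentile(B[m2],[.5,99.5]))
print('slopes',np.linalg.lstsq(np.c_[A[m2],B[m2],np.ones(m2.sum())],z[m2],rcond=None)[0])
go([.45,.021,.27],92.2)
p,d,w=cloud('wrist'); z=w[...,2]
q=w[...,:2]-np.array(s['tcp_pos'])[:2]; A=q@u;B=q@v
m=(abs(A)<.06)&(abs(B)<.03)&(z>s['tcp_pos'][2]+.025)&(z<s['tcp_pos'][2]+.045); print('head',rect(w,m),np.percentile(A[m],[1,99]))
E
```

```text
0.04180896630853924 39.97617244720459
(array([516.7,  22.1]), array([74.2, 55.8]), 2.08, 1149, np.float64(0.1264)) [-0.04274471  0.03091355] [-0.02606883  0.02959971]
slopes [0.02880724 0.00157484 0.12633207]
pos [0.4543 0.2706 0.2727] yaz 92.02 t 18.1
shift [ 0.0131 -0.2493  0.0026]
turn [ 0.0005  0.0005 -0.0031] shift if turned first [ 0.0139 -0.2492  0.0027]
head (array([441.6, 270.1]), array([63.2, 59.9]), 1.42, 9933, np.float64(0.3111)) [-0.0438686   0.01529377]
```

>>> send_rows(deltas="-0.003 -0.015 0 0 0 -0.003 -1;-0.006 -0.03 0 0 0 0 -1;-0.008 -0.035 0 0 0 0 -1;-0.008 -0.035 0 0 0 0 -1;-0.008 -0.035 0 0 0 0 -1;-0.008 -0.035 0 0 0 0 -1;-0.006 -0.03 0 0 0 0 -1;-0.004 -0.02 0 0 0 0 -1;-0.002 -0.016 0 0 -0.015 0 -1;0 0 0 0 -0.014 0 -1")

```text
t: 19.15
tcp_pos: [0.5179, 0.0196, 0.272]
tcp_rot: [0.015, -0.02, 1.0, -0.0]
ft_force: [-0.2, 0.6, -2.3]
gripper_width: 0.0418
finger_force: 40.0
```

>>> send_rows(deltas="0 0 0 0 0 0 -1;0 0 0 0 0 0 -1;0 0 0 0 0 0 -1")

```text
t: 19.45
tcp_pos: [0.5177, 0.0231, 0.2718]
tcp_rot: [0.014, -0.022, 1.0, 0.0]
ft_force: [-0.1, -0.2, -2.5]
gripper_width: 0.042
finger_force: 40.0
```

```bash
python3 - <<'E'
from h import *
go([.5167,.0215,.245],92.2); print(q2R(telemetry.read_state()['tcp_rot']).as_matrix().round(4))
p,d,w=cloud('wrist','l_wrist'); np.savez('l_wrist.npz',p=p,d=d,w=w)
z=w[...,2]
a=np.radians(2.2); u=np.array([np.cos(a),np.sin(a)]); v=np.array([-u[1],u[0]])
q=w[...,:2]-np.array([.522,.0215]); A=q@u; B=q@v
m=(A>-.06)&(A<.0)&(abs(B)<.045)&(z>.115)&(z<.135); print(m.sum(),rect(w,m),np.percentile(A[m],[.5,99.5]),np.percentile(B[m],[.5,2,98,99.5]))
m=(abs(A)<.06)&(abs(B)<.05)&(z>.16)&(z<.23); print(m.sum(),np.percentile(A[m],[1,5,50]),np.percentile(B[m],[1,5,50,95,99]))
p2=cv2.imread('pics/l_wrist.png'); s,_=read_camera('scene')
cv2.imwrite('pics/l2.png',np.hstack([cv2.resize(p2[100:300,220:420],(400,400)),cv2.resize(s[130:250,250:370,::-1],(400,400))]))
E
```

```text
pos [0.5177 0.0231 0.2718] yaz 92.51 t 19.45
shift [ 0.0019 -0.0016  0.0268]
turn [0.0002 0.0289 0.0054] shift if turned first [ 0.0011 -0.0016  0.0268]
[[-9.986e-01 -4.380e-02  2.880e-02]
 [-4.380e-02  9.990e-01  1.400e-03]
 [-2.890e-02  1.000e-04 -9.996e-01]]
761 (array([489.6,  20.8]), array([19.3, 55.8]), 2.69, 761, np.float64(0.1235)) [-0.0420444  -0.02286067] [-0.02714489 -0.02614935  0.02802443  0.02831482]Traceback (most recent call last):
  File "<stdin>", line 8, in <module>
    return _quantile_unchecked(
        a, q, axis, out, overwrite_input, method, keepdims, weights)
    return _ureduce(a,
                    func=_quantile_ureduce_func,
    ...<5 lines>...
                    overwrite_input=overwrite_input,
                    method=method)
    r = func(a, **kwargs)
    result = _quantile(arr,
                       quantiles=q,
    ...<2 lines>...
                       out=out,
                       weights=wgt)
    slices_having_nans = np.isnan(arr[-1, ...])
                                  ~~~^^^^^^^^^
IndexError: index -1 is out of bounds for axis 0 with size 0
```

>>> send_rows(deltas="0.0018 -0.0013 0 0 0 0.002 -1;0 0 0.01 0 0 0 -1;0 0 0.015 0 0 0 -1;0 0 0.015 0 0 0 -1;0 0 0.006 0 0 0 -1;0 0 0 0 0 0 -1;0 0 0 0 0 0 -1;0 0 0 0 0 0 -1")

```text
t: 20.3
tcp_pos: [0.5178, 0.0209, 0.2263]
tcp_rot: [0.015, -0.02, 1.0, 0.0]
ft_force: [0.9, -0.3, -2.2]
gripper_width: 0.0419
finger_force: 40.0
```

```bash
python3 - <<'E'
from h import *
go([.5172,.0218,.222],92.3); s,_=read_camera('scene'); w,_=read_camera('wrist')
cv2.imwrite('pics/l2.png',np.hstack([cv2.resize(w[100:300,220:420,::-1],(400,400)),cv2.resize(s[130:250,250:370,::-1],(400,400))]))
E
```

```text
pos [0.5178 0.0209 0.2263] yaz 92.31 t 20.3
shift [0.0007 0.0009 0.0043]
turn [0.0002 0.0298 0.0001] shift if turned first [0.0005 0.0009 0.0043]
```

View pics/l2.png

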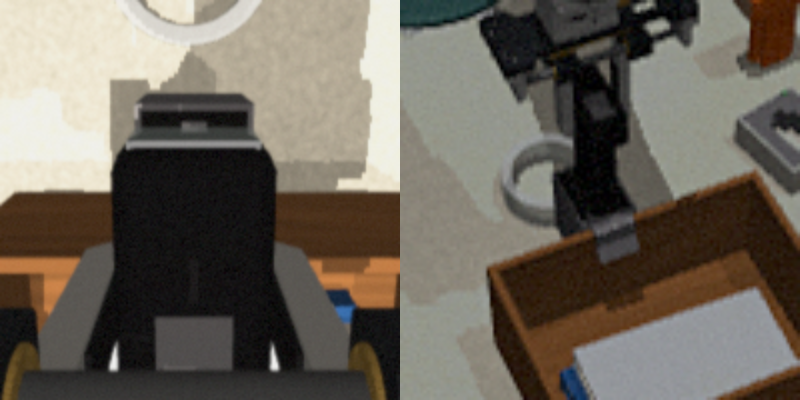

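The wrist crop shows the head centred at column 194 and the holster at about 196.5, roughly 1 mm off in y. The scene crop shows the hook well over the rim and the grip just above the mouth. I insert slowly from here.

>>> send_rows(deltas="0.0005 0.0009 0 0 0 0 -1;0 0 0.004 0 0 0 -1;0 0 0.004 0 0 0 -1;0 0 0.004 0 0 0 -1;0 0 0 0 0 0 -1;0 0 0 0 0 0 -1")

```text
t: 21.0
tcp_pos: [0.5172, 0.0217, 0.2136]
tcp_rot: [0.014, -0.02, 1.0, 0.0]
ft_force: [-0.2, -0.3, -1.5]
gripper_width: 0.0417
finger_force: 40.0
```

>>> send_rows(deltas="0 0 0.004 0 0 0 -1;0 0 0.004 0 0 0 -1;0 0 0.004 0 0 0 -1;0 0 0 0 0 0 -1")

```text
t: 21.4
tcp_pos: [0.5173, 0.0218, 0.2011]
tcp_rot: [0.014, -0.02, 1.0, 0.0]
ft_force: [-0.6, 0.5, -2.4]
gripper_width: 0.0417
finger_force: 40.0
```

>>> send_rows(deltas="0 0 0.004 0 0 0 -1;0 0 0.004 0 0 0 -1;0 0 0.004 0 0 0 -1;0 0 0.004 0 0 0 -1;0 0 0 0 0 0 -1")

```text
t: 21.9
tcp_pos: [0.5178, 0.0218, 0.1852]
tcp_rot: [0.014, -0.02, 1.0, 0.0]
ft_force: [0.5, -0.4, -3.0]
gripper_width: 0.0418
finger_force: 40.0
```

>>> send_rows(deltas="0 0 0.004 0 0 0 -1;0 0 0.004 0 0 0 -1;0 0 0.004 0 0 0 -1;0 0 0 0 0 0 -1")

```text
t: 22.3
tcp_pos: [0.5182, 0.0218, 0.1732]
tcp_rot: [0.014, -0.02, 1.0, 0.0]
ft_force: [-0.1, 0.7, -2.3]
gripper_width: 0.0416
finger_force: 40.0
```

>>> send_rows(deltas="0 0 0.004 0 0 0 -1;0 0 0.004 0 0 0 -1;0 0 0.003 0 0 0 -1;0 0 0 0 0 0 -1")

```text
t: 22.7
tcp_pos: [0.5185, 0.0218, 0.1623]
tcp_rot: [0.014, -0.02, 1.0, 0.0]
ft_force: [-0.2, 0.7, -3.1]
gripper_width: 0.0419
finger_force: 40.0
```

>>> send_rows(deltas="0 0 0.003 0 0 0 -1;0 0 0.003 0 0 0 -1;0 0 0 0 0 0 -1")

```text
t: 23.0
tcp_pos: [0.5188, 0.0218, 0.1564]
tcp_rot: [0.014, -0.02, 1.0, 0.0]
ft_force: [-0.4, 0.5, -1.6]
gripper_width: 0.0417
finger_force: 40.0
```

>>> send_rows(deltas="0 0 0.002 0 0 0 -1;0 0 0 0 0 0 -1")

```text
t: 23.2
tcp_pos: [0.5189, 0.0218, 0.1546]
tcp_rot: [0.014, -0.02, 1.0, 0.0]
ft_force: [-0.8, 0.2, -2.4]
gripper_width: 0.0415
finger_force: 40.0
```

>>> send_rows(deltas="0 0 0.0015 0 0 0 -1;0 0 0 0 0 0 -1")

```text
t: 23.4
tcp_pos: [0.519, 0.0219, 0.1531]
tcp_rot: [0.014, -0.02, 1.0, 0.0]
ft_force: [-0.6, 0.7, -1.6]
gripper_width: 0.0419
finger_force: 40.0
```

>>> send_rows(deltas="0 0 0.001 0 0 0 -1;0 0 0 0 0 0 -1")

```text
t: 23.6
tcp_pos: [0.519, 0.0219, 0.1522]
tcp_rot: [0.014, -0.02, 1.0, 0.0]
ft_force: [0.8, 0.1, -2.0]
gripper_width: 0.042
finger_force: 40.0
```

>>> send_rows(deltas="0 0 0.001 0 0 0 -1;0 0 0 0 0 0 -1")

```text
t: 23.8
tcp_pos: [0.5192, 0.0218, 0.1514]
tcp_rot: [0.015, -0.02, 1.0, 0.0]
ft_force: [-1.4, 0.8, 1.0]
gripper_width: 0.0418
finger_force: 40.0
```

>>> send_rows(deltas="0 0 0.001 0 0 0 -1;0 0 0 0 0 0 -1")

```text
t: 24.0
tcp_pos: [0.5195, 0.0217, 0.1512]
tcp_rot: [0.015, -0.02, 1.0, 0.001]
ft_force: [-6.4, -1.2, 18.6]
gripper_width: 0.0422
finger_force: 40.0
```

Contact came at the expected depth, so it is home. I ease off and release.

>>> send_rows(deltas="0 0 -0.0008 0 0 0 -1;0 0 0 0 0 0 -1;0 0 0 0 0 0 -0.05;0 0 0 0 0 0 0;0 0 0 0 0 0 0.1;0 0 0 0 0 0 0.3;0 0 0 0 0 0 0.6;0 0 0 0 0 0 1;0 0 0 0 0 0 1;0 0 0 0 0 0 1", squeeze=3)

```text
t: 25.0
tcp_pos: [0.5191, 0.0218, 0.1511]
tcp_rot: [0.015, -0.02, 1.0, 0.0]
ft_force: [0.6, -0.6, 0.4]
gripper_width: 0.0883
finger_force: 0.0
```

>>> send_rows(deltas="0 0 -0.005 0 0 0 1;0 0 -0.015 0 0 0 1;0 0 -0.03 0 0 0 1;0 0 -0.04 0 0 0 1;0 0 -0.04 0 0 0 1;0.01 0 -0.02 0 0 0 1;0.03 0 0 0 0 0 1;0.03 0 0 0 0 0 1;0 0 0 0 0 0 1;0 0 0 0 0 0 1")

```text
t: 26.0
tcp_pos: [0.4449, 0.019, 0.2996]
tcp_rot: [0.015, -0.02, 1.0, 0.001]
ft_force: [0.6, 0.0, -0.3]
gripper_width: 0.0944
finger_force: 0.0
```

```bash
python3 - <<'E'
from h import *
p,d,w=cloud('wrist','m_wrist'); z=w[...,2]
a=np.radians(2.2); u=np.array([np.cos(a),np.sin(a)]); v=np.array([-u[1],u[0]])
q=w[...,:2]-np.array([.522,.0218]); A=q@u; B=q@v
m=(abs(A)<.06)&(abs(B)<.03)&(z>.175)&(z<.2)
print(rect(w,m),np.percentile(A[m],[1,99]),'slopes,z0',np.linalg.lstsq(np.c_[A[m],B[m],np.ones(m.sum())],z[m],rcond=None)[0])
s,_=read_camera('scene'); pw=p
cv2.imwrite('pics/m2.png',np.hstack([cv2.resize(pw[100:300,220:420,::-1],(400,400)),cv2.resize(s[130:250,250:370,::-1],(400,400))]))
E
```

```text
(array([512.8,  22.7]), array([79.9, 41.9]), 2.19, 2790, np.float64(0.1893)) [-0.04874427  0.02945018] slopes,z0 [0.07635929 0.00128398 0.18972806]
```

View pics/m2.png

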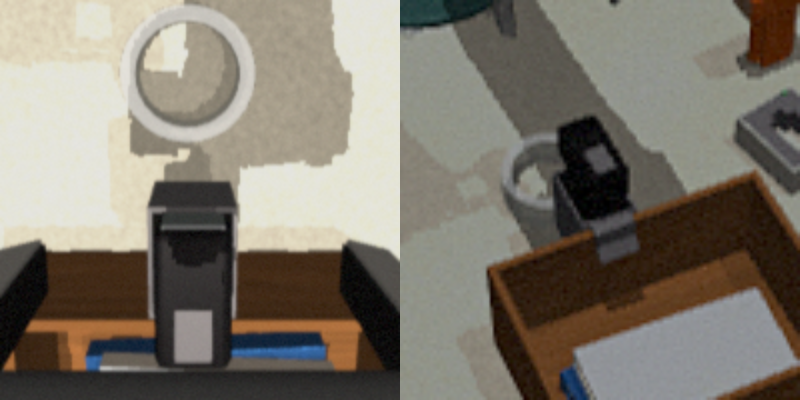

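The views show the scanner seated with its nose away from the crate, its top at about 0.189 m (expected 0.189). The hook is on the rim and the gripper is clear.

```bash
python3 -c "
from bench import order; print(order.close_job())"
```

```text
the job is handed in; nothing more can be done
None
```

The holster hangs by its hook on the crate's robot-side rim and the scanner is fully home in it, nose away from the crate, both let go of; the job was handed in at about 26 s with no verdict shown.

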